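Tap the flange onto the hidden locating pin and clamp it

TASK

Tap the flange blank across the drilling fixture, from one side and then the other as needed, until its bore comes over the slot and the spring-loaded locating pin hidden beneath it snaps fully up into the bore. Push gently, keep it flat on the plate, and stop as soon as you feel the pin catch, for a hard push bends the pin. Then swing the clamp arm over so that its rubber foot holds the flange down; leave the grease tin, the marker and the pliers where they are.

Things in the scene. Friction and masses are not known exactly. Their poses are not given: they have to be found in the camera images.
- fixture: fixed grey steel plate, 18 mm thick, with a slot and a toggle clamp. Its frame: z up, the slot along y, the clamp at -x (to the left as the robot sees it). Origin on the underside below the slot's middle; the plate reaches from x = -158 to +88 mm and y = -85 to +85 mm. The slot is 28 mm wide, 132 mm long
- mark (a point): middle of the slot at the plate's top face, with a scribed line across and 5 mm ticks beside the slot; axes as the fixture's. The hidden locating pin stands always on the slot's centre line (x = 0 here), but may be set anywhere within 25 mm of the mark along it; it starts pressed down under the flange. (A spare nut left lower in the slot plays no part)
- flange: loose bright metal ring, 100 mm across, bore 28 mm, 14 mm thick, about 0.55 kg, flat on the plate; too wide to grip across. Origin in the middle of its underside, z up. It starts with its bore on the fixture's +x side of the slot (centre 23 to 32 mm from the slot's centre line). It slides under some 2 to 5 N; a push of over 18 N on it bends the pin
- pin (a joint): height (m) of the brass locating pin: 0 = flush with the plate, 0.010 = fully up. 24 mm across, its top 4 mm a cone to 16 mm. A spring of about 3 N lifts it when the bore comes within 6 mm of it; fully up when within 2 mm. From then on the bore's wall stops firmly against the pin. Its top stays 4 mm below the flange's top
- clamp (a joint): angle (rad) of the clamp arm: 0 = open, upright; about 1.65 = closed, level, foot on the flange. It turns about a level axis along the fixture's y through clamp_pivot, swinging over toward +x. An over-centre spring holds it open below 0.4 rad (0.3 N m to push it off); beyond that it closes by itself in about 1 s and presses with some 5 N
- clamp_pivot (a point): hinge of the clamp arm, 128 mm from the slot's centre line along the fixture's -x, 52 mm above the counter. The bracket is 25 mm wide there and reaches 9 mm above this point; axes as the fixture's
- clamp_tip (a point): on the arm's middle line, 98 mm from the pivot, where the rubber-footed spindle crosses it. The steel arm is 14 mm wide (along the hinge) and 11 mm thick and ends 8 mm past this point. Open, it leans 0.08 rad to -x from upright; the foot reaches 20 mm to +x, and from the pivot a red-gripped handle lies back level to -x (90 mm)
- grease_tin: bystander: yellow grease tin, 68 mm across, 48 mm high, on the counter behind the fixture; origin under its centre
- marker: bystander: blue felt marker, 130 x 17 mm, lying on the counter in front of the fixture; origin under its centre
- pliers: bystander: red-handled pliers, 164 x 60 x 12 mm, lying on the counter to the right of the fixture; origin under its centre

How it is judged:
On the way, in this order (a step that is already met when the one before it is completed fails the run):
1. the flange lies flat with the locating pin fully up in its bore, the clamp still open (value of joint pin above 0.0085 m and angle between flange's own z axis and vertical below 0.03 rad and value of joint clamp below 0.5 rad), for 0.2 s.
2. the clamp arm is swung over onto the flange (value of joint clamp above 1.55 rad), for 0.2 s.
At the end, for the whole second after the job is handed in: The locating pin is up (at least 8.5 of its 10 mm) in the flange's bore, the flange lies flat (within 0.03 rad) and still on the plate with its centre within 28 mm of the mark, and the clamp arm is over (beyond 1.55 rad) with its foot pressing on the flange with more than 2 N (value of joint pin above 0.0085 m and horizontal distance between flange and mark below 0.028 m and angle between flange's own z axis and vertical below 0.03 rad and value of joint clamp above 1.55 rad and contact force between clamp and flange above 2 N and linear speed of flange below 0.01 m/s); the robot touches nothing.
It fails at once if the flange is pushed with more than 18 N (contact force between any of the fingers, the arm and flange above 18 N).
It fails at once if the clamp is swung over while the pin is not up in the bore (value of joint clamp above 1.3 rad and value of joint pin below 0.006 m).
It fails at once if the flange is tipped off the plate (angle between flange's own z axis and vertical above 0.12 rad or z of flange in the frame of fixture above 0.026 m).
It fails at once if the grease tin, the marker or the pliers are moved by more than 20 mm (distance of any of grease_tin, marker, pliers from where it was at the start of the episode above 0.02 m).
It also fails if it takes over 72 s, if anything falls off the work surface, if the arm or the gripper's body presses on something with over 40 N, if the wrist force passes 120 N, or if a joint passes its speed limit or range.

ROBOT

A 6-joint arm with a two-finger parallel gripper is mounted at the origin on a cart in front of the work surface, level with it; the furniture and walls round the work are solid. World frame = base frame: x ahead of the robot, y to its left, z up, the work surface at z = 0. Lengths are in m, angles in rad, forces in N, time in s.
With the tool pointing down it reaches from about 0.35 to 0.775 m from the base axis. Payload 7.3 kg.
Tool frame: the origin (TCP) lies on the centre line of the jaws, within the pads' length; the fingertips stand 17 mm ahead of it and the grasp point (between the pads) lies 2 mm behind it (robot.tip_extent is the distance from the TCP to the fingertips, in m); z points along the fingers, y is the line along which they close (so a half turn about z gives the same grasp; the last joint's range is limited). The gripper opens to 92 mm and grips with 3 to 60 N. Pads are 19 mm wide; open, the fingers measure 130 mm over their backs; the gripper's body (75 mm by 190 mm) begins 47 mm behind the grasp point.
Start: joints at [-1.289, 0.342, 1.524, -0, 1.275, -0.146], TCP at [0.218, -0.478, 0.244] pointing down, gripper open.
Joint ranges: [-2.53, 2.53], [-0.77, 2.02], [0.04, 2.7], [-1, 4.14], [0.28, 2.66], [-3.11, 3.11]. Speed limits (rad/s): [2.57, 2.57, 3.14, 3.14, 3.14, 3.14].

INTERFACE

Orientations are given as [roll, pitch, yaw] about the fixed x, y, z axes, in that order (R = Rz(yaw) Ry(pitch) Rx(roll)).
In Python, from cell import robot gives the robot as it stands.
- The arm moves only by the tool step_arm, never from a script. Its argument "motion" is a list of rows, each a list of 2 entries, a list of its own where there are three numbers: the shift along the tool's x, y, z in units of 60 mm (1.0 is 60 mm), then the turn about the tool's z in rad. In form: [[[x, y, z], spin], ...]. A call has 1 to 10 rows; each row is the pose to reach, as a shift and turn from the pose commanded when the call began, along the tool's axes at that moment; what a row does not reach only later rows make up. A row lasts 1/8 s, in which the tool goes at most 62.5 mm and 10.7 degrees, less where a joint would pass 70% of its speed; a pose out of reach is approached as far as the arm can. A call with a gripper value outside its range is refused whole. "hand" is the closure in counts, from 0 (fully open) to 255 (shut), set as the call begins (left out, the last holds). The fingers move at their own pace and stop on an object; "squeeze" is the grip in N (left out, the last holds). Time passes only in rows, so rows that repeat a pose let the fingers close. It gives the time, the measured TCP pose, the force, the opening and the grip force at its end, in the units of the state.
- robot.observe(): the state, without advancing time (a new reading comes with each control period).
- robot.read_camera(name): name is "scene" or "top" or "wrist"; returns a dict with "pixels" (400x640x3 uint8, red, green, blue), "intrinsics" (3x3 intrinsics, pixels), "k1" (the pictures are not rectified: a ray, as slopes to the right and down, at radius r is drawn at 1 + k1 r^2 times it, then the intrinsics apply), "xyz" and "rotation" of the camera in the world; the wrist camera has in their place "T_tool_cam" (4x4, takes a point from camera to tool coordinates, whose origin is the TCP and whose axes are the flange's). Camera axes: x right, y up, looking along -z (the intrinsics and any distortion apply to the point x, -y, -z); pixel columns grow to the right and rows downward; lengths in m; the calibration is good to about 2 mm. A picture is of the moment at which its call begins: read the wrist's pose just before it. There is no depth.
- robot.hand_in(): hands the job in; it is judged then, once.
The state is a dict: "time": time; "qpos": joint angles; "qvel": joint speeds; "joint_efforts": joint torques, N m; "tool_pos": TCP position; "tool_rot": TCP orientation; "contact_force": force on the tool from outside, world axes, zero at the start; "torque": the same for the moment, N m; "opening": finger opening in m; "grip_force": force on a finger pad.
Only numpy, scipy, OpenCV 4.12 (cv2) and the standard library are available. Lean on these libraries where they do the work, as an engineer would, in place of code of your own. Each camera call takes 0.05 s, during which the arm holds its last target. There are 200 camera calls.

## Working session

There is one attempt and no reset: what is moved stays moved. The work goes in short steps, Python scripts to look and compute and a tool call to move; the robot and the scene stay as the last step left them, time stands still between calls to the robot, and variables do not carry over. Pictures are saved under pics/ and viewed, at most 10 in all, crops included, and the job is handed in when it is done.

Besides the shell and the picture viewer there is one more tool, called after ">>>" as name([rows], argument=value, ...), one row to a line, values as JSON. step_arm: Moves the arm, as the interface text tells. Its arguments: {"type":"object","properties":{"motion":{"type":"array"},"hand":{"type":"number"},"squeeze":{"type":"number"}},"required":["motion"]}

```bash
mkdir -p pics; ls; cat > h.py <<'E'
import numpy as np, cv2
from cell import robot
def ray(c,u,v,T=None):
    K=np.array(c["intrinsics"]);p=np.array([(u-K[0,2])/K[0,0],(v-K[1,2])/K[1,1]])
    q=p.copy()
    for _ in range(20): q=p/(1+c["k1"]*(q@q))
    d=np.array([q[0],-q[1],-1.])
    if "xyz" in c: return np.array(c["xyz"]),np.array(c["rotation"])@d
    M=T@np.array(c["T_tool_cam"]); return M[:3,3],M[:3,:3]@d
def onz(c,u,v,z,T=None):
    o,d=ray(c,u,v,T); return o+d*(z-o[2])/d[2]
def proj(c,P,T=None):
    if "xyz" in c: R=np.array(c["rotation"]);o=np.array(c["xyz"])
    else: M=T@np.array(c["T_tool_cam"]);R=M[:3,:3];o=M[:3,3]
    p=R.T@(np.array(P)-o); q=np.array([p[0],-p[1]])/-p[2]; q=q*(1+c["k1"]*(q@q)); K=np.array(c["intrinsics"])
    return K[0,0]*q[0]+K[0,2],K[1,1]*q[1]+K[1,2]
E
python3 - <<'E'
from h import *
print(robot.observe())
for n in("scene","top"):
    c=robot.read_camera(n);cv2.imwrite(f"pics/{n}0.png",c["pixels"][:,:,::-1]);print({k:v for k,v in c.items() if k!="pixels"})
E
```

```text
pics
{'time': 0.0, 'qpos': array([-1.28902431e+00,  3.42737519e-01,  1.52501604e+00, -1.56208468e-05,
        1.27539999e+00, -1.46009499e-01]), 'qvel': array([-0.00059178,  0.00082485, -0.00073756, -0.00048297, -0.00129744,
        0.00077875]), 'joint_efforts': array([ 1.34039827e-03, -4.31235552e+01, -2.44218367e+01,  7.18832994e-02,
        5.57386153e-02, -1.29070804e-04]), 'tool_pos': array([ 0.21770221, -0.47731532,  0.24303761]), 'tool_rot': array([-3.14004619e+00, -2.12318262e-04,  4.27785914e-01]), 'contact_force': array([-0.24433357, -0.47521985, -0.42096923]), 'torque': array([ 0.00454356,  0.02316583, -0.00518399]), 'grip_force': 0.0, 'opening': 0.09174420267363383}
{'intrinsics': array([[469.95754015,   0.        , 319.49289954],
       [  0.        , 469.95754015, 198.39939476],
       [  0.        ,   0.        ,   1.        ]]), 'k1': -0.12273400976015361, 'xyz': array([0.0251938 , 0.48099708, 0.49132356]), 'rotation': array([ 1.09707115, -0.01030494, -2.38538544])}
{'intrinsics': array([[386.09466794,   0.        , 317.16530158],
       [  0.        , 386.09466794, 198.1403059 ],
       [  0.        ,   0.        ,   1.        ]]), 'k1': -0.0969906419256539, 'xyz': array([ 0.44492783, -0.09384781,  0.96667401]), 'rotation': array([ 0.11599909,  0.02981254, -1.59429069])}
```

```bash
sed -i 's/np.array(c\["rotation"\])/Rm(c["rotation"])/; s/np.array(c\["rotation"\])/Rm(c["rotation"])/' h.py; sed -i '2a from scipy.spatial.transform import Rotation\ndef Rm(e): return Rotation.from_euler("xyz",e).as_matrix()' h.py; grep -n Rm h.py
```

```text
4:def Rm(e): return Rotation.from_euler("xyz",e).as_matrix()
10:    if "xyz" in c: return np.array(c["xyz"]),Rm(c["rotation"])@d
15:    if "xyz" in c: R=Rm(c["rotation"]);o=np.array(c["xyz"])
```

View pics/top0.png

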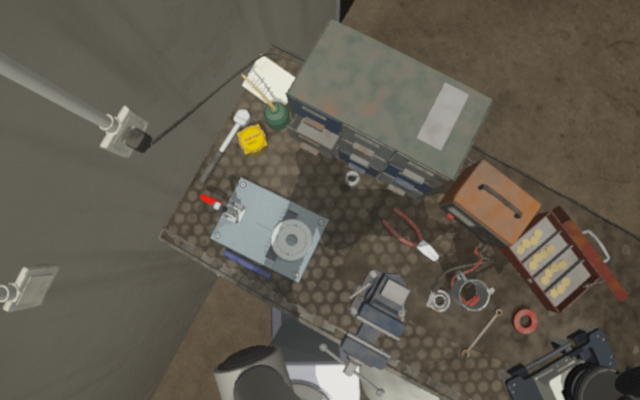

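View pics/scene0.png

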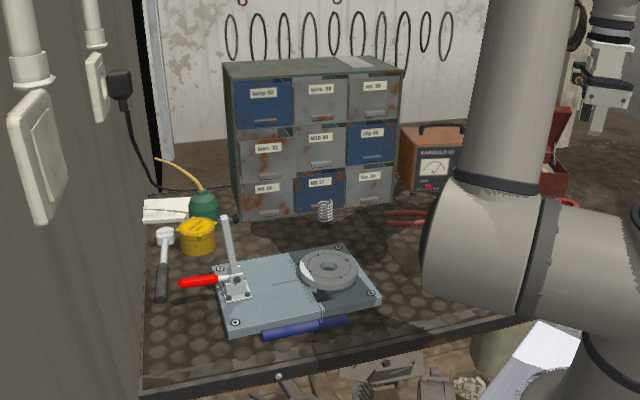

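```bash
python3 - <<'E'
from h import *
im=cv2.imread("pics/top0.png")[165:295,190:350]
cv2.imwrite("pics/topc.png",cv2.resize(im,None,fx=4.6,fy=4.6,interpolation=cv2.INTER_CUBIC))
im=cv2.imread("pics/scene0.png")[205:345,170:390]
cv2.imwrite("pics/scenec.png",cv2.resize(im,None,fx=3.6,fy=3.6,interpolation=cv2.INTER_CUBIC))
E
```

```text
(no output)
```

View pics/topc.png

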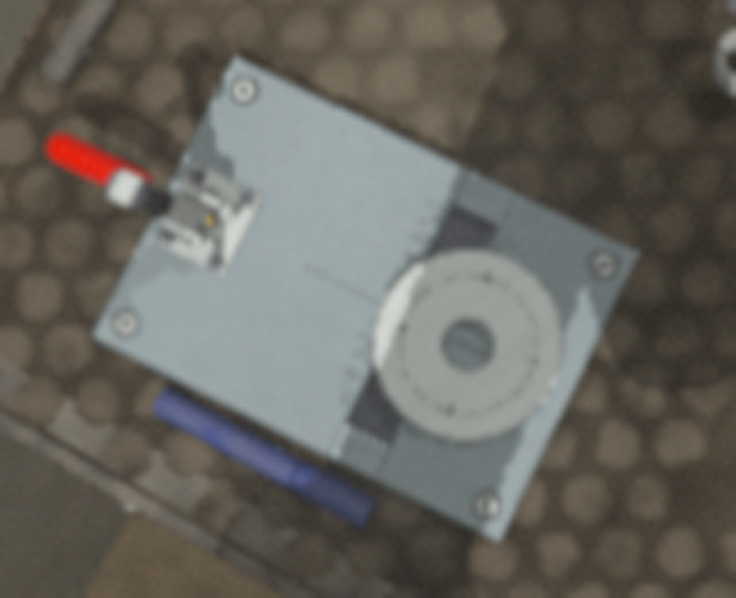

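View pics/scenec.png

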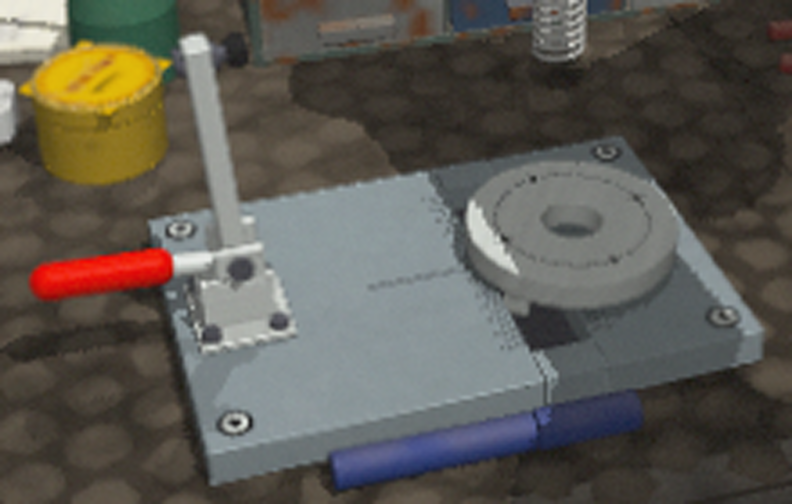

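```bash
python3 - <<'E'
from h import *
c=robot.read_camera("top");s=4.6
f=lambda u,v,z:onz(c,190+(u+.5)/s-.5,165+(v+.5)/s-.5,z)[:2]
fx=np.array([[-.158,.085],[.088,.085],[.088,-.085],[-.158,-.085]])
w=np.array([f(*p,.018) for p in((237,57),(638,252),(500,540),(97,335))])
a,b=fx.mean(0),w.mean(0)
H=(w-b).T@(fx-a);yaw=np.arctan2(H[1,0]-H[0,1],H[0,0]+H[1,1])
R=np.array([[np.cos(yaw),-np.sin(yaw)],[np.sin(yaw),np.cos(yaw)]]);o=b-R@a
print("yaw",yaw,"o",o,"res mm",((w-(fx@R.T+o))*1e3).round(1).tolist())
fl=f(467.5,344.5,.031);print("flange",fl,"in fix",R.T@(fl-o))
np.savez("fix",R=R,o=o,yaw=yaw)
for nm,p in dict(tin=None,).items(): pass
g=robot.read_camera("scene")
# check scene: corners projected & flange centre
for P in fx: 
  q=R@P+o; x=proj(g,[*q,.018]); print("scene crop",(x[0]-170)*3.6,(x[1]-205)*3.6)
print("bore scene at crop(572,218):",R.T@(onz(g,170+572/3.6,205+218/3.6,.032)[:2]-o))
print("slot end edges", [ (R.T@(f(*p,.018)-o)).round(4) for p in((452,205),(497,228),(349,421),(396,444),(305,265))])
for u,v,z in((.0,0,0),):pass
t=cv2.imread("pics/top0.png");h=cv2.cvtColor(t,cv2.COLOR_BGR2HSV)
for n,lo,hi in(("tin",(20,150,100),(35,255,255)),("marker",(110,100,40),(130,255,255))):
  m=cv2.inRange(h,lo,hi);ys,xs=np.where(m[100:300,150:340]);q=onz(c,xs.mean()+150,ys.mean()+100,.03)[:2];print(n,q,R.T@(q-o))
E
```

```text
yaw -2.047740330789958 o [0.46768753 0.02116464] res mm [[-0.9, -0.6], [0.0, 1.7], [0.6, 0.5], [0.2, -1.6]]
flange [ 0.45560763 -0.0034182 ] in fix [0.02738492 0.00055335]
scene crop 147.02643634517491 216.2881856170605
scene crop 621.8123602817686 130.79410993366994
scene crop 765.2818517305499 326.9031898734515
scene crop 207.03135218195504 450.7014443626935
bore scene at crop(572,218): [0.02899807 0.00144601]
slot end edges [array([-0.0145,  0.0634]), array([0.0128, 0.0628]), array([-0.0127, -0.0642]), array([ 0.0153, -0.0639]), array([-0.0716, -0.0003])]
tin [0.70584085 0.09036315] [-0.17080427  0.17980917]
marker [0.39851266 0.104638  ] [-0.04240204 -0.09977491]
```

>>> step_arm([
  [[0.7,-0.55,0],-0.07],
  [[1.4,-1.1,0],-0.14],
  [[2.1,-1.7,0],-0.21],
  [[2.8,-2.25,0],-0.28],
  [[3.5,-2.8,0],-0.35],
  [[4.2,-3.4,0],-0.42],
  [[4.9,-3.95,0],-0.5],
  [[5.5,-4.5,0],-0.58],
  [[6.03,-4.89,0],-0.666],
  [[6.03,-4.89,0],-0.666],
], hand=89)

```text
time: 1.45
tool_pos: [0.4259, -0.0587, 0.2436]
tool_rot: [-3.141, -0.0, 1.098]
contact_force: [0.1, -0.3, 0.5]
opening: 0.0598
grip_force: 0.0
```

```bash
cat >> h.py <<'E'
F=np.load("fix.npz") 
def tofix(p): return F["R"].T@(np.array(p)[:2]-F["o"])
def Tw():
    s=robot.observe();T=np.eye(4);T[:3,:3]=Rm(s["tool_rot"]);T[:3,3]=s["tool_pos"];return T
def wrist(name=None):
    T=Tw();c=robot.read_camera("wrist")
    if name: cv2.imwrite(f"pics/{name}.png",c["pixels"][:,:,::-1])
    return c,T
E
python3 - <<'E'
from h import *
c,T=wrist("w0");print(c["T_tool_cam"],c["intrinsics"],c["k1"],tofix(T[:3,3]))
E
```

```text
[[-9.40272372e-04  9.63115840e-01  2.69085480e-01  7.26574645e-02]
 [ 9.99999558e-01  9.06090049e-04  2.51229751e-04  7.28600982e-04]
 [-1.85232254e-06  2.69085597e-01 -9.63116266e-01 -1.39207662e-01]
 [ 0.00000000e+00  0.00000000e+00  0.00000000e+00  1.00000000e+00]] [[305.91704728   0.         314.93506857]
 [  0.         305.91704728 199.40128643]
 [  0.           0.           1.        ]] 0.012215295786238421 [ 0.09013923 -0.00047381]
```

View pics/w0.png

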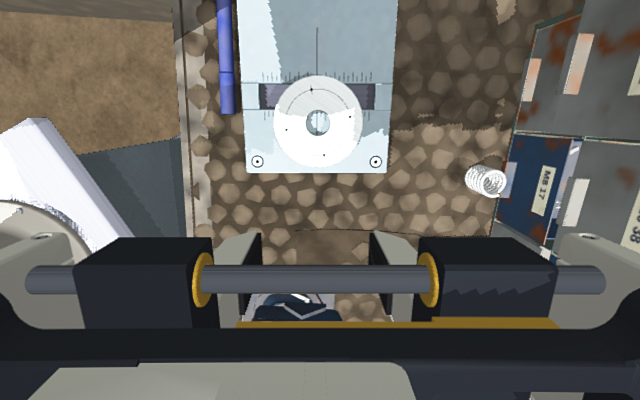

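```bash
python3 - <<'E'
from h import *
c=dict(robot.read_camera("wrist"));T=Tw()
for n,u,v,z in(("fl",318,121.5,.031),("bore",318,122.5,.032),("slotUp",262,83,.018),("slotLo",262,109.5,.018),("slotUpR",374,83,.018),("slotLoR",374,109.5,.018),("line",317,60,.018),("cornR",387,173,.018),("cornL",247,172,.018)):
  print(n,tofix(onz(c,u,v,z,T)).round(4))
E
```

```text
fl [0.0279 0.0037]
bore [0.0289 0.0037]
slotUp [-0.0134 -0.0588]
slotLo [ 0.0149 -0.0602]
slotUpR [-0.0133  0.0663]
slotLoR [0.015  0.0678]
line [-0.037   0.0026]
cornR [0.0886 0.0873]
cornL [ 0.0872 -0.0817]
```

>>> step_arm([
  [[0,0.05,0.7],0],
  [[0,0.05,1.4],0],
  [[0,0.05,2.1],0],
  [[0,0.05,2.7],0],
  [[0,0.05,3.1],0],
  [[0,0.05,3.4],0],
  [[0,0.05,3.4],0],
])

```text
time: 2.42
tool_pos: [0.4268, -0.0629, 0.0389]
tool_rot: [-3.139, 0.001, 1.091]
contact_force: [-0.3, -0.7, 1.1]
opening: 0.0599
grip_force: 0.0
```

>>> step_arm([
  [[0.05,0,0],0],
  [[0.1,0,0],0],
  [[0.15,0,0],0],
  [[0.2,0,0],0],
  [[0.2,0,0],0],
])

```text
time: 3.05
tool_pos: [0.4336, -0.0511, 0.0398]
tool_rot: [3.141, 0.0, 1.094]
contact_force: [-0.1, -0.3, -0.6]
opening: 0.0597
grip_force: 0.0
```

>>> step_arm([
  [[0.04,0,0],0],
  [[0.08,0,0],0],
  [[0.12,0,0],0],
])

```text
time: 3.42
tool_pos: [0.4366, -0.045, 0.0397]
tool_rot: [-3.141, 0.001, 1.094]
contact_force: [-0.9, -2.9, 1.0]
opening: 0.0598
grip_force: 1.4
```

>>> step_arm([
  [[0.03,0,0],0],
  [[0.06,0,0],0],
  [[0.09,0,0],0],
])

```text
time: 3.8
tool_pos: [0.4393, -0.0401, 0.0397]
tool_rot: [3.141, 0.0, 1.094]
contact_force: [-1.1, -2.1, 0.2]
opening: 0.0597
grip_force: 1.3
```

```bash
python3 - <<'E'
from h import *
c,T=wrist("w1");print(tofix(T[:3,3]))
t=robot.read_camera("top");im=t["pixels"][:,:,::-1][165:295,190:350]
a=cv2.resize(c["pixels"][:,:,::-1][:300,160:480],None,fx=1.8,fy=1.8,interpolation=cv2.INTER_CUBIC)
cv2.imwrite("pics/w1c.png",a)
E
```

```text
[0.06745185 0.00294024]
```

View pics/w1c.png

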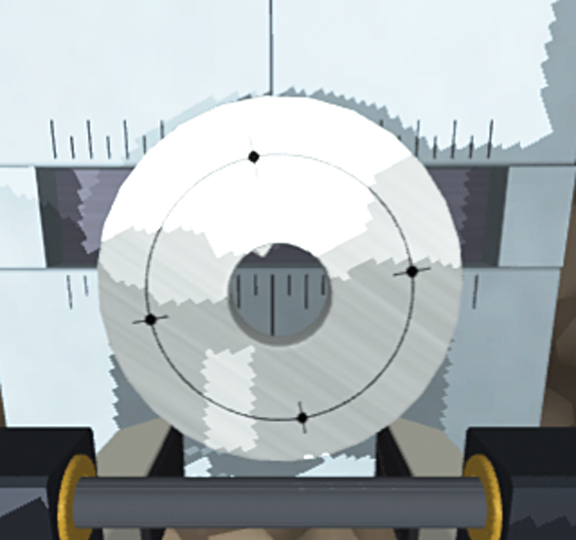

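```bash
cat >> h.py <<'E'
def wp(c,T,u,v,z,s=1.8): return tofix(onz(c,160+(u+.5)/s-.5,(v+.5)/s-.5,z,T))
E
python3 - <<'E'
from h import *
c=robot.read_camera("wrist");T=Tw()
for n,u,v,z in(("bore",280,293,.032),("out",280,279,.0315),("sl",100,165,.018),("sl2",100,268,.018),("sr",480,165,.018),("sr2",480,267,.018),("line",272,80,.018),("line2",273,295,.018)): print(n,wp(c,T,u,v,z).round(4))
E
```

```text
bore [0.0173 0.0039]
out [0.0136 0.0039]
sl [-0.016  -0.0457]
sl2 [ 0.0121 -0.0482]
sr [-0.0159  0.059 ]
sr2 [0.012  0.0617]
line [-0.0372  0.0018]
line2 [0.02   0.0018]
```

```bash
python3 - <<'E'
from h import *
c=robot.read_camera("wrist");T=Tw()
for n,u,v,z in(("far",280,96,.032),("near",280,461,.032),("L",98,279,.032),("R",461,279,.032),("bT",280,243,.032),("bB",280,347,.032),("holeT",253,156,.032),("holeB",302,417,.032),("hL",150,319,.032),("hR",412,271,.032)): print(n,wp(c,T,u,v,z).round(4))
print(np.array(c["T_tool_cam"])[:3,3])
E
```

```text
far [-0.0309  0.0039]
near [0.0666 0.0038]
L [ 0.0135 -0.0445]
R [0.0136 0.052 ]
bT [0.0042 0.0039]
bB [0.0322 0.0038]
holeT [-0.0172 -0.0029]
holeB [0.0528 0.0101]
hL [ 0.0244 -0.0314]
hR [0.0115 0.0388]
[ 0.07266081  0.00072756 -0.13920742]
```

>>> step_arm([
  [[0.04,0,0],0],
  [[0.08,0,0],0],
  [[0.12,0,0],0],
  [[0.16,0,0],0],
  [[0.2,0,0],0],
  [[0.2,0,0],0],
])

```text
time: 4.75
tool_pos: [0.4449, -0.0293, 0.0397]
tool_rot: [3.141, -0.0, 1.094]
contact_force: [-0.1, -1.1, -0.3]
opening: 0.0596
grip_force: 0.5
```

```bash
python3 - <<'E'
from h import *
c,T=wrist("w2");print(tofix(T[:3,3]))
a=cv2.resize(c["pixels"][:,:,::-1][:300,160:480],None,fx=1.8,fy=1.8,interpolation=cv2.INTER_CUBIC)
cv2.imwrite("pics/w2c.png",a)
E
```

```text
[0.055237   0.00292959]
```

View pics/w2c.png

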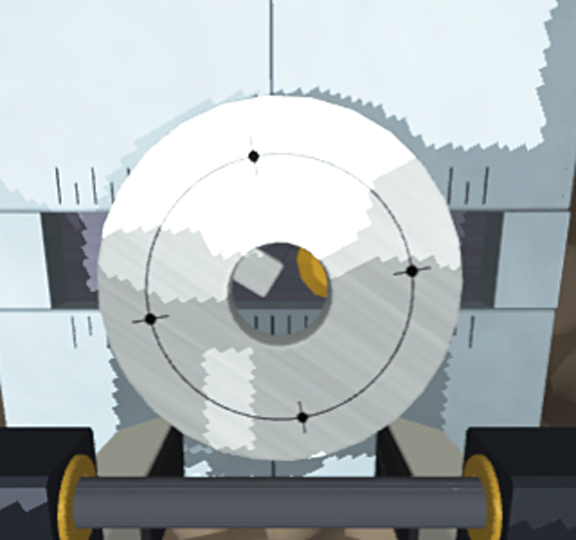

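```bash
python3 - <<'E'
from h import *
c=robot.read_camera("wrist");T=Tw()
for n,u,v,z in(("pin outer",297,262,.014),("pin cone",306,262,.018),("sl",130,211,.018),("sl2",130,308,.018),("line",271,80,.018),("bT",280,243,.032),("bB",280,347,.032),("far",280,96,.032),("near",280,461,.032)): print(n,wp(c,T,u,v,z).round(4))
a=cv2.cvtColor(cv2.imread("pics/w2.png"),cv2.COLOR_BGR2HSV)[130:170,310:350]
m=cv2.inRange(a,(15,120,60),(30,255,255));ys,xs=np.where(m);print(xs.min()+310,xs.max()+310,ys.min()+130,ys.max()+130)
for r in (18,22): print([tuple(a[r-4+2,x]) for x in range(10,24)])
E
```

```text
pin outer [-0.0012  0.0089]
pin cone [-0.0016  0.0114]
sl [-0.0158 -0.0384]
sl2 [ 0.0118 -0.0404]
line [-0.0493  0.0015]
bT [-0.0079  0.0039]
bB [0.0202 0.0038]
far [-0.043   0.0039]
near [0.0545 0.0038]
325 341 138 164
[(np.uint8(115), np.uint8(42), np.uint8(79)), (np.uint8(115), np.uint8(41), np.uint8(80)), (np.uint8(115), np.uint8(38), np.uint8(81)), (np.uint8(113), np.uint8(50), np.uint8(81)), (np.uint8(118), np.uint8(37), np.uint8(82)), (np.uint8(19), np.uint8(135), np.uint8(127)), (np.uint8(21), np.uint8(195), np.uint8(161)), (np.uint8(21), np.uint8(197), np.uint8(162)), (np.uint8(21), np.uint8(196), np.uint8(161)), (np.uint8(21), np.uint8(196), np.uint8(161)), (np.uint8(21), np.uint8(197), np.uint8(162)), (np.uint8(21), np.uint8(198), np.uint8(161)), (np.uint8(21), np.uint8(197), np.uint8(166)), (np.uint8(21), np.uint8(196), np.uint8(183))]
[(np.uint8(115), np.uint8(35), np.uint8(81)), (np.uint8(115), np.uint8(36), np.uint8(79)), (np.uint8(115), np.uint8(36), np.uint8(79)), (np.uint8(115), np.uint8(36), np.uint8(78)), (np.uint8(116), np.uint8(45), np.uint8(79)), (np.uint8(120), np.uint8(33), np.uint8(78)), (np.uint8(19), np.uint8(141), np.uint8(128)), (np.uint8(21), np.uint8(195), np.uint8(162)), (np.uint8(21), np.uint8(198), np.uint8(161)), (np.uint8(21), np.uint8(193), np.uint8(160)), (np.uint8(21), np.uint8(194), np.uint8(159)), (np.uint8(21), np.uint8(194), np.uint8(159)), (np.uint8(21), np.uint8(194), np.uint8(159)), (np.uint8(21), np.uint8(194), np.uint8(168))]
```

>>> step_arm([
  [[0.035,0,0],0],
  [[0.07,0,0],0],
  [[0.105,0,0],0],
  [[0.135,0,0],0],
  [[0.135,0,0],0],
])

```text
time: 5.48
tool_pos: [0.4486, -0.0221, 0.0397]
tool_rot: [3.141, -0.0, 1.094]
contact_force: [-0.1, -0.5, 0.3]
opening: 0.0602
grip_force: 0.6
```

```bash
python3 - <<'E'
from h import *
c,T=wrist("w3");print(tofix(T[:3,3]))
g=cv2.cvtColor(c["pixels"],cv2.COLOR_RGB2GRAY).astype(float)
# slot edges along columns left/right of flange; gradients
for u0 in (190,200,410):
    col=g[80:230,u0:u0+5].mean(1); d=np.diff(cv2.GaussianBlur(col[:,None],(1,3),0)[:,0]); i,j=d[:].argmin()+80,d.argmax()+80
    print(u0,i,j,[tofix(onz(c,u0+2,k+.5,.018,T)).round(4).tolist() for k in(i,j)])
h=cv2.cvtColor(c["pixels"],cv2.COLOR_RGB2HSV);m=cv2.inRange(h,(15,120,60),(30,255,255));m[:120]=0;m[200:]=0;m[:,:285]=0;m[:,350:]=0
ys,xs=np.where(m);print(xs.min(),xs.max(),ys.min(),ys.max())
q=[tofix(onz(c,*p,.032,T)) for p in((280/1.8+160,96/1.8),(280/1.8+160,461/1.8))];print(q,"check pts",[g[k,315].round() for k in(51,52,53,54,55,254,255,256,257,258)])
for r in range(ys.min(),ys.max()+1,3): x=xs[ys==r]; len(x) and print(r,x.min(),x.max(),tofix(onz(c,x.min(),r,.016,T)).round(4))
E
```

```text
[0.04721872 0.00292635]
190 133 186 [[-0.0157, -0.0595], [0.0122, -0.0626]]
200 132 186 [[-0.0162, -0.0544], [0.0122, -0.0572]]
410 81 186 [[-0.0406, 0.0514], [0.0123, 0.0559]]
325 341 142 176
[array([-0.05095695,  0.00394469]), array([0.0465495 , 0.00391337])] check pts [np.float64(235.0), np.float64(187.0), np.float64(223.0), np.float64(255.0), np.float64(255.0), np.float64(182.0), np.float64(164.0), np.float64(118.0), np.float64(117.0), np.float64(118.0)]
142 332 333 [-0.0112  0.0126]
145 329 336 [-0.0097  0.011 ]
148 327 338 [-0.0081  0.01  ]
151 326 340 [-0.0065  0.0095]
154 326 340 [-0.0049  0.0095]
157 325 341 [-0.0034  0.009 ]
160 325 341 [-0.0018  0.009 ]
163 326 341 [-0.0001  0.0096]
166 327 340 [0.0015 0.0101]
169 327 339 [0.0031 0.0101]
172 330 338 [0.0047 0.0118]
175 333 336 [0.0064 0.0134]
```

>>> step_arm([
  [[-0.15,0,0],0],
  [[-0.3,0,0],0],
  [[-0.3,0,-0.8],0],
  [[-0.3,0,-1.7],0],
  [[0,-0.3,-2.5],0.17],
  [[0.3,-0.6,-2.5],0.34],
  [[0.6,-0.8,-2.5],0.51],
  [[0.82,-0.98,-2.5],0.68],
  [[0.82,-0.98,-2.5],0.85],
  [[0.82,-0.98,-2.5],1.02],
])

```text
time: 6.78
tool_pos: [0.4186, 0.0482, 0.1897]
tool_rot: [-3.142, -0.0, 0.068]
contact_force: [0.5, 1.0, -1.0]
opening: 0.0595
grip_force: 0.0
```

>>> step_arm([
  [[0,0,0],0.17],
  [[0,0,0],0.34],
  [[0,0,0],0.551],
  [[0,0,0],0.551],
  [[0,0,0],0.551],
])

```text
time: 7.4
tool_pos: [0.4187, 0.0481, 0.1897]
tool_rot: [3.142, -0.0, -0.475]
contact_force: [0.1, -1.1, -0.3]
opening: 0.0599
grip_force: 0.0
```

```bash
python3 - <<'E'
from h import *
c,T=wrist();print(robot.observe()["tool_rot"],T[:3,3],tofix(T[:3,3]),robot.observe()["qpos"])
E
```

```text
[ 3.14155301e+00 -8.73668612e-05 -4.74662073e-01] [0.41874401 0.04814073 0.18967823] [-0.00149729 -0.05586533] [-6.75939699e-02  2.12439708e-01  1.87176356e+00 -8.15086865e-05
  1.05732485e+00  1.97790447e+00]
```

>>> step_arm([
  [[0,-0.01,0.8],0],
  [[0,-0.01,1.6],0],
  [[0,-0.01,2.2],0],
  [[0,-0.01,2.5],0],
  [[0,-0.01,2.5],0],
])

```text
time: 8.07
tool_pos: [0.4183, 0.0489, 0.0387]
tool_rot: [3.14, 0.003, -0.476]
contact_force: [0.1, 0.3, 0.1]
opening: 0.0598
grip_force: 0.0
```

>>> step_arm([
  [[0.05,0,0],0],
  [[0.1,0,0],0],
  [[0.15,0,0],0],
  [[0.2,0,0],0],
])

```text
time: 8.57
tool_pos: [0.4291, 0.0435, 0.0399]
tool_rot: [3.141, 0.002, -0.477]
contact_force: [-3.8, 1.6, 3.0]
opening: 0.06
grip_force: 2.4
```

>>> step_arm([
  [[0.035,0,0],0],
  [[0.07,0,0],0],
  [[0.1,0,0],0],
  [[0.1,0,0],0],
])

```text
time: 9.07
tool_pos: [0.4353, 0.0406, 0.0397]
tool_rot: [3.142, -0.0, -0.477]
contact_force: [-3.2, 1.5, 2.6]
opening: 0.0596
grip_force: 2.1
```

```bash
python3 - <<'E'
from h import *
c,T=wrist("w4");print(tofix(T[:3,3]))
a=cv2.resize(c["pixels"][:,:,::-1][:300,160:480],None,fx=1.8,fy=1.8,interpolation=cv2.INTER_CUBIC)
cv2.imwrite("pics/w4c.png",a)
E
```

```text
[-0.00237815 -0.03767916]
```

View pics/w4c.png

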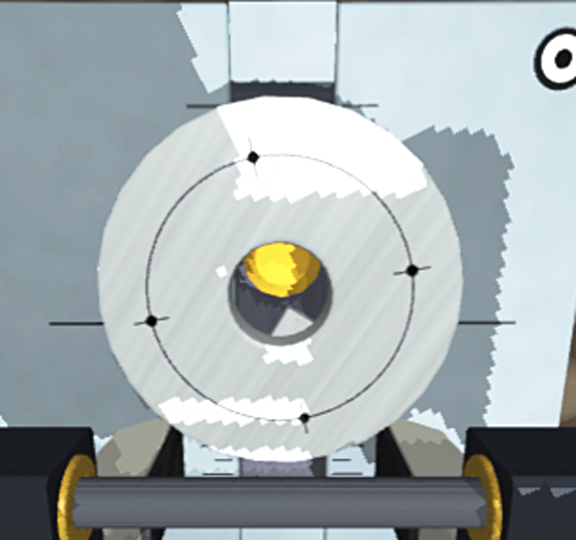

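>>> step_arm([
  [[0.025,0,0],0],
  [[0.05,0,0],0],
  [[0.075,0,0],0],
])

```text
time: 9.5
tool_pos: [0.4403, 0.0383, 0.0398]
tool_rot: [-3.141, -0.002, -0.477]
contact_force: [0.1, 0.0, 0.2]
opening: 0.0597
grip_force: 0.0
```

```bash
cat > pin.py <<'E'
from h import *
c,T=wrist();h=cv2.cvtColor(c["pixels"],cv2.COLOR_RGB2HSV);m=cv2.inRange(h,(15,120,60),(30,255,255));m[:120]=0;m[200:]=0;m[:,:280]=0;m[:,350:]=0
ys,xs=np.where(m);print(tofix(T[:3,3]),"cols",xs.min(),xs.max(),"rows",ys.min(),ys.max(),len(xs),"near edge z.014/.018/.024",[tofix(onz(c,316,ys.max()+.5,z,T))[1].round(4) for z in(.014,.018,.024)],robot.observe()["contact_force"].round(1))
E
python3 pin.py
```

```text
[-0.00264015 -0.03217858] cols 294 340 rows 133 178 1668 near edge z.014/.018/.024 [np.float64(0.0069), np.float64(0.0077), np.float64(0.0089)] [-0.6  0.4  0.5]
```

```bash
python3 - <<'E'
from h import *
c,T=wrist("w5");s=robot.read_camera("scene")
a=cv2.resize(c["pixels"][:,:,::-1][30:270,170:460],(580,480),interpolation=cv2.INTER_CUBIC)
b=cv2.resize(s["pixels"][:,:,::-1][225:325,225:375],None,fx=4,fy=4,interpolation=cv2.INTER_CUBIC)[:, :]
b=cv2.resize(s["pixels"][:,:,::-1][240:300,280:365],None,fx=2.5,fy=8*1.0,interpolation=cv2.INTER_CUBIC)
cv2.imwrite("pics/w5c.png",np.hstack([a,b]))
E
```

```text
(no output)
```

View pics/w5c.png

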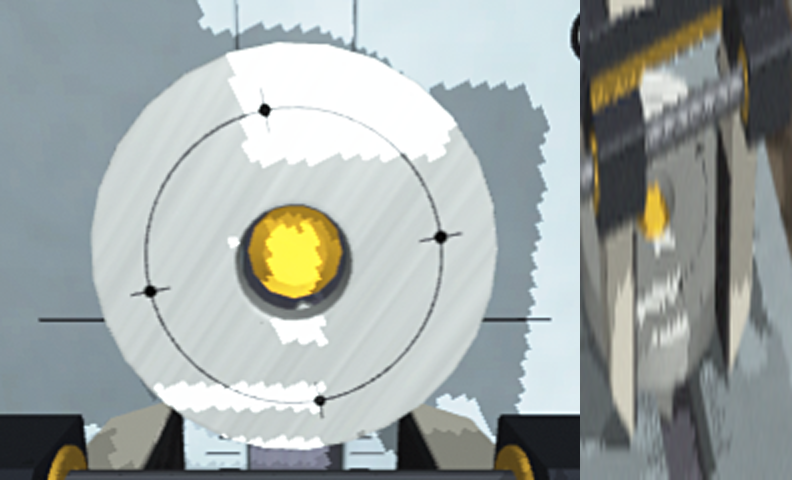

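>>> step_arm([
  [[0.01,0,0],0],
  [[0.02,0,0],0],
  [[0.03,0,0],0],
  [[0.03,0,0],0],
])

```text
time: 10.15
tool_pos: [0.4407, 0.0377, 0.0397]
tool_rot: [3.141, -0.0, -0.477]
contact_force: [0.1, 0.1, -0.3]
opening: 0.0596
grip_force: 0.1
```

```bash
cat >> pin.py <<'E'
b=cv2.cvtColor(c["pixels"],cv2.COLOR_RGB2GRAY)[:,316];print(b[45:58],b[248:262])
E
python3 pin.py; python3 - <<'E'
import cv2
a=cv2.cvtColor(cv2.imread("pics/w5.png"),cv2.COLOR_BGR2GRAY)[:,316];print(a[45:58],a[248:262])
E
```

```text
[-0.00234399 -0.03158808] cols 293 340 rows 134 179 1679 near edge z.014/.018/.024 [np.float64(0.0069), np.float64(0.0077), np.float64(0.009)] [ 0.2 -0.3 -0.1]
[152 156 158 158 157 152 152 237 255 255 255 255 255] [199 220 255 255 255 255 255 162 136 144 144 144 136 136]
[152 156 158 157 155 154 198 254 255 255 255 255 255] [199 234 255 255 255 255 194 129 141 143 143 143 144 143]
```

>>> step_arm([
  [[0.01,0,0],0],
  [[0.02,0,0],0],
  [[0.03,0,0],0],
  [[0.03,0,0],0],
])

```text
time: 10.7
tool_pos: [0.4419, 0.037, 0.0396]
tool_rot: [3.141, 0.001, -0.477]
contact_force: [-2.0, 0.9, 0.6]
opening: 0.0596
grip_force: 1.2
```

```bash
python3 pin.py
```

```text
[-0.00218988 -0.03021103] cols 293 339 rows 135 181 1697 near edge z.014/.018/.024 [np.float64(0.0072), np.float64(0.008), np.float64(0.0094)] [-2.6  0.7  0.3]
[237 224 179 155 156 157 154 153 196 254 255 255 255] [255 255 255 255 255 255 255 255 165 134 143 145 143 125]
```

>>> step_arm([
  [[0.008,0,0],0],
  [[0.016,0,0],0],
  [[0.024,0,0],0],
  [[0.024,0,0],0],
])

```text
time: 11.25
tool_pos: [0.4437, 0.0362, 0.0397]
tool_rot: [3.142, -0.0, -0.477]
contact_force: [-0.8, 0.9, -1.2]
opening: 0.0598
grip_force: 0.9
```

```bash
python3 pin.py
```

```text
[-0.00236885 -0.02818205] cols 293 340 rows 139 185 1672 near edge z.014/.018/.024 [np.float64(0.0069), np.float64(0.0078), np.float64(0.0092)] [-1.6  0.9 -0.5]
[219 176 152 154 155 155 154 153 210 255 255 255 255] [254 253 255 255 255 255 255 255 150 136 144 144 133 126]
```

```bash
python3 - <<'E'
from h import *
c=robot.read_camera("top")
for p in((275,45),(160,235),(218,140),(190,185)): print(p,tofix(onz(c,*p,0)).round(3))
g=robot.read_camera("scene")
for p in((143,265),(141,330),(152,185)): print(p,tofix(onz(g,*p,0)).round(3))
R,o=F["R"],F["o"]
for P in((-.130,.002),(-.160,.002),(-.09,.002)): print(P,(R@P+o).round(4),np.hypot(*(R@P+o)))
E
```

```text
(275, 45) [-0.248  0.446]
(160, 235) [-0.285 -0.14 ]
(218, 140) [-0.263  0.146]
(190, 185) [-0.274  0.009]
(143, 265) [-0.275  0.149]
(141, 330) [-0.281 -0.027]
(152, 185) [-0.249  0.494]
(-0.13, 0.002) [0.5291 0.1357] 0.5462758336445014
(-0.16, 0.002) [0.5429 0.1624] 0.5666810619268979
(-0.09, 0.002) [0.5108 0.1002] 0.5205161864859336
```

>>> step_arm([
  [[-0.1,0,0],0],
  [[-0.3,0,0],0],
  [[-0.3,0,-0.8],0],
  [[-0.3,0,-1.8],0],
  [[-0.3,0,-2.8],0],
  [[-0.3,0,-3.5],0],
  [[-0.3,0,-3.5],0],
], hand=255, squeeze=5)

```text
time: 12.28
tool_pos: [0.4287, 0.0448, 0.2527]
tool_rot: [-3.139, -0.007, -0.477]
contact_force: [0.4, 0.3, 0.2]
opening: 0.0
grip_force: 0.0
```

>>> step_arm([
  [[0.2,-0.5,0],0],
  [[0.4,-1.0,0],0],
  [[0.6,-1.5,0],0],
  [[0.8,-1.94,0],0],
  [[0.8,-1.94,0],0],
  [[0.8,-1.94,0],0],
  [[0.8,-1.94,0],0],
  [[0.8,-1.94,0],0],
], hand=0)

```text
time: 13.28
tool_pos: [0.5233, 0.1255, 0.2499]
tool_rot: [3.142, -0.0, -0.478]
contact_force: [-0.5, 0.1, -0.1]
opening: 0.0761
grip_force: 0.0
```

```bash
python3 - <<'E'
from h import *
c,T=wrist("w6");print(tofix(T[:3,3]),T[2,3])
t=robot.read_camera("top")["pixels"][:,:,::-1];
b=cv2.resize(t[165:295,190:350],(400,325),interpolation=cv2.INTER_CUBIC)
a=cv2.resize(c["pixels"][:,:,::-1],(400,250));s=cv2.resize(robot.read_camera("scene")["pixels"][:,:,::-1][120:345,120:400],(400,322))
cv2.imwrite("pics/m6.png",np.vstack([np.hstack([a,s[:250]]),np.hstack([b[:322],s])])[:598])
E
```

```text
[-0.11818771  0.00153996] 0.249885649772547
```

View pics/m6.png

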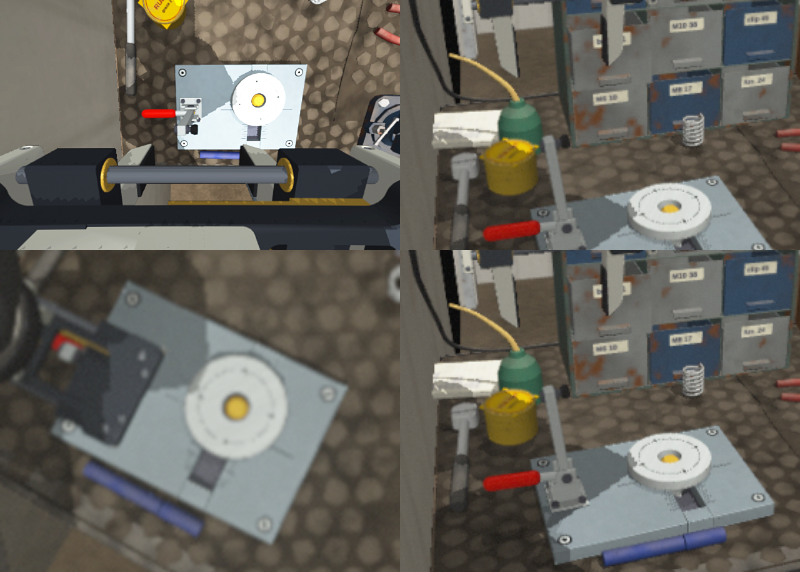

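>>> step_arm([
  [[0,0,0],0],
  [[0,0,0],0],
  [[0,0,0],0],
  [[0,0,0.5],0],
  [[0,0,1.0],0],
  [[0,0,1.5],0],
  [[0,0,1.9],0],
  [[0,0,2.13],0],
  [[0,0,2.13],0],
])

```text
time: 14.55
tool_pos: [0.5234, 0.1259, 0.1213]
tool_rot: [3.141, 0.001, -0.477]
contact_force: [-0.7, -0.2, 0.4]
opening: 0.0923
grip_force: 0.0
```

>>> step_arm([
  [[0,0.1,0],0],
  [[0,0.2,0],0],
  [[0,0.3,0],0],
  [[0,0.4,0],0],
])

```text
time: 15.05
tool_pos: [0.5134, 0.1048, 0.1228]
tool_rot: [-3.139, -0.002, -0.478]
contact_force: [1.2, 3.9, 2.9]
opening: 0.0919
grip_force: 2.2
```

>>> step_arm([
  [[0,0.06,0],0],
  [[0,0.12,0],0],
  [[0,0.18,0],0],
  [[0,0.24,0],0],
])

```text
time: 15.55
tool_pos: [0.5063, 0.0919, 0.1219]
tool_rot: [-3.141, -0.001, -0.477]
contact_force: [4.0, 4.2, 0.4]
opening: 0.092
grip_force: 2.5
```

>>> step_arm([
  [[0,0.06,0],0],
  [[0,0.12,0],0],
  [[0,0.18,0],0],
  [[0,0.24,0],0],
])

```text
time: 16.05
tool_pos: [0.4986, 0.0784, 0.1216]
tool_rot: [3.14, 0.001, -0.477]
contact_force: [0.1, 0.2, 0.3]
opening: 0.0915
grip_force: 0.0
```

Contact vanished: the arm has gone over centre. Let it close, then rise.

>>> step_arm([
  [[0,0,0],0],
  [[0,0,0],0],
  [[0,0,0],0],
  [[0,0,0],0],
  [[0,0,0],0],
  [[0,0,0],0],
  [[0,0,-0.5],0],
  [[0,0,-1.2],0],
  [[0,0,-2],0],
  [[0,0,-2],0],
])

```text
time: 17.3
tool_pos: [0.5014, 0.0791, 0.2456]
tool_rot: [-3.138, -0.007, -0.477]
contact_force: [0.4, 0.3, 0.3]
opening: 0.0917
grip_force: 0.0
```

```bash
python3 - <<'E'
from h import *
s=robot.observe();print(s["time"],s["tool_pos"],s["contact_force"])
g=robot.read_camera("scene");a=g["pixels"].astype(int);b=cv2.imread("pics/scene0.png")[:,:,::-1].astype(int)
R,o=F["R"],F["o"]
# is the upright arm gone: mid-arm pixel pixels now vs at start
x=.0
for r in(.04,.06,.08):
  P=[*(R@np.array([-.130-.08*r,.002])+o),.052+r];u,v=map(round,proj(g,P));print("upright",(u,v),b[v,u],a[v,u])
  P=[*(R@np.array([-.130+r,.002])+o),.052];u,v=map(round,proj(g,P));print("level",(u,v),b[v,u],a[v,u])
h=cv2.cvtColor(g["pixels"],cv2.COLOR_RGB2HSV);m=cv2.inRange(h,(0,180,120),(6,255,255));m[:,:150]=0;m[:,300:]=0;ys,xs=np.where(m);print("red handle",xs.min(),xs.max(),ys.min(),ys.max())
E
```

```text
17.3 [0.50135024 0.07913784 0.24562559] [0.37977023 0.25412035 0.31922048]
upright (230, 252) [157 160 155] [116  26  25]
level (259, 269) [143 154 158] [135 139 135]
upright (228, 241) [154 160 155] [57 51 46]
level (271, 266) [144 154 159] [137 141 138]
upright (225, 230) [157 160 156] [93 82 71]
level (283, 264) [138 149 151] [139 142 138]
red handle 230 240 225 260
```

>>> step_arm([
  [[0,0,-0.4],0],
  [[0,0,-0.4],0],
  [[0,0,-0.4],0],
  [[0,0,-0.4],0],
  [[0,0,-0.4],0],
  [[0,0,-0.4],0],
])

```text
time: 18.1
tool_pos: [0.4994, 0.079, 0.2656]
tool_rot: [3.141, 0.0, -0.477]
contact_force: [-0.5, -0.5, 0.3]
opening: 0.0918
grip_force: 0.0
```

```bash
python3 - <<'E'
from h import *
g=robot.read_camera("scene");a=g["pixels"]
R,o=F["R"],F["o"]
h=cv2.cvtColor(a,cv2.COLOR_RGB2HSV);m=cv2.inRange(h,(0,180,100),(6,255,255));m[:,:150]=0;m[:,300:]=0;ys,xs=np.where(m);print("red",xs.min(),xs.max(),ys.min(),ys.max(),[(r,xs[ys==r].mean().round(1)) for r in(228,240,255)])
for t in(1.45,1.55,1.6,1.65): # handle direction: back-level at 0, turned with the arm
  d=np.array([-np.cos(t),np.sin(t)]);print(t,[np.round(proj(g,[*(R@np.array([-.130+r*d[0],.002])+o),.052+r*d[1]]),1) for r in(.05,.085)])
m=cv2.inRange(h,(18,150,100),(30,255,255))[240:300,290:360];print("brass px",m.sum()/255)
c=robot.read_camera("top");t=cv2.cvtColor(c["pixels"],cv2.COLOR_RGB2HSV)
for n,lo,hi in(("tin",(20,150,100),(35,255,255)),("marker",(110,100,40),(130,255,255))):
  m=cv2.inRange(t,lo,hi);ys,xs=np.where(m[100:300,150:340]);print(n,len(xs),onz(c,xs.mean()+150,ys.mean()+100,.03)[:2])
# arm edge profile at r=.06,.09 vertical line in scene
gr=cv2.cvtColor(a,cv2.COLOR_RGB2GRAY)
for r in(.06,.09,.104,.115):
  u,v=map(round,proj(g,[*(R@np.array([-.130+r,.002])+o),.052]));print(r,u,v,gr[v-12:v+14,u])
E
```

```text
red 230 241 225 260 [(228, np.float64(236.0)), (240, np.float64(235.7)), (255, np.float64(234.5))]
1.45 [array([227.4, 247.4]), array([222.6, 228.1])]
1.55 [array([230.6, 246.6]), array([228.2, 226.8])]
1.6 [array([232.2, 246.4]), array([231.1, 226.4])]
1.65 [array([233.9, 246.2]), array([233.9, 226.1])]
brass px 39.0
tin 613 [0.68942493 0.08550394]
marker 25 [0.39666255 0.10456982]
0.06 271 266 [ 85  87 100  99 103  99 101 101 118 139 140 140 138 136 132 129 130 127
 117 100 102 101 100  98 102 101]
0.09 289 263 [114 176 221 221 223 222 210 134 106 140 140 141 141 143 132 130 129 126
 116 103 139 138 138 138 126 107]
0.104 297 261 [174 223 219 182 166 220 221 207  96  66  64  62  62  97 132 130 130 128
 118  65  47  34  33  37  37  29]
0.115 304 260 [195 219 219 212 169 222 224 225 223 222 223 223 182 176 173 169 161 146
 157 152 188 221 222 222 222 221]
```

```bash
python3 -c "
from cell import robot
print(robot.hand_in())"
```

```text
the job is handed in; nothing more can be done
None
```

I handed the job in at about 18 s: the pin is up in the flange's bore, the clamp arm is over onto the flange, and the robot is clear. That comes from the camera images; the hand-in returned no verdict, and I could not measure the foot's pressing force.

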